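# Spring the capsule drawer and catch it

## Robot

A 6-joint arm with a two-finger parallel gripper is mounted at the origin on a cart in front of the work surface, level with it; the furniture and walls round the work are solid. World frame = base frame: x ahead of the robot, y to its left, z up, the work surface at z = 0. Lengths are in m, angles in degrees, forces in N, time in s.
With the tool pointing down it reaches from about 0.375 to 0.9 m from the base axis. Payload 3.1 kg.
Tool frame: the origin (TCP) lies on the centre line of the jaws, within the pads' length; the fingertips stand 25 mm ahead of it and the grasp point (between the pads) lies 6 mm ahead of it; z points along the fingers, y is the line along which they close (so a half turn about z gives the same grasp; the last joint's range is limited). The gripper opens to 87 mm and grips with 3 to 60 N. Pads are 19 mm wide; open, the fingers measure 117 mm over their backs; the gripper's body (75 mm by 190 mm) begins 51 mm behind the grasp point.
Start: joints at [53.428, 30.224, 82.088, -0, 67.689, -10.227], TCP at [0.277, 0.56, 0.248] pointing down, gripper open.
Joint ranges: [-176.69, 176.69], [-43.24, 126.21], [12.49, 139.97], [-82, 262], [0, 151.66], [-163.58, 163.58]. Speed limits (degrees/s): [159.86, 159.86, 180, 180, 180, 180].

## Interface

Orientations are given as a 3x3 rotation matrix whose columns are the frame's x, y, z axes.
In Python, from rig import * gives the robot as it stands.
- The arm moves only by the tool step_arm, never from a script. Its argument "steps" is a list of rows, each a list of 7 numbers: the shift along the tool's x, y, z normalised to -1 to 1, where 1 is 0.3 m, then the turn, a rotation vector about the tool's x, y, z normalised to -1 to 1, where 1 is 45 degrees, then the gripper's target within -1 to 1 (shut at 1, half-way at 0, fully open at -1). A call has 1 to 8 rows; each row is the pose to reach, as a shift and turn from the pose commanded when the call began, along the tool's axes at that moment; what a row does not reach only later rows make up. A row lasts 1/12 s, in which the tool goes at most 41.7 mm and 7.16 degrees, less where a joint would pass 70% of its speed; a pose out of reach is approached as far as the arm can. A call with a number of a shift or a turn outside -1 to 1 is refused whole. A call with a gripper value outside its range is refused whole. The fingers move at their own pace and stop on an object; the grip force is fixed at half the most. Time passes only in rows, so rows that repeat a pose let the fingers close. It gives the time, the measured TCP pose, the force, the opening and the grip force at its end, in the units of the state.
- read_state(): the state, without advancing time (a new reading comes with each control period).
- capture(name): name is "scene" or "top" or "wrist"; returns a dict with "image" (420x560x3 uint8, red, green, blue), "vertical_fov" (degrees; the focal length in pixels is half the picture's height over the tangent of half this angle, whatever the lens; pixels are square), "cx", "cy" (the principal point, pixels), "k1" (the pictures are not rectified: a ray, as slopes to the right and down, at radius r is drawn at 1 + k1 r^2 times it, then the intrinsics apply), "world_from_camera" (4x4, takes a point from camera to world coordinates); the wrist camera has in their place "T_tool_cam" (4x4, takes a point from camera to tool coordinates, whose origin is the TCP and whose axes are the flange's). Camera axes: x right, y down, z forward; pixel columns grow to the right and rows downward; lengths in m; the calibration is good to about 2 mm. A picture is of the moment at which its call begins: read the wrist's pose just before it. There is no depth.
- hand_in(): hands the job in; it is judged then, once.
The state is a dict: "time_s": time; "joint_positions": joint angles; "qvel": joint speeds; "tau": joint torques, N m; "position": TCP position; "tcp_rot": TCP orientation; "force": force on the tool from outside, world axes, zero at the start; "moment": the same for the moment, N m; "opening": opening from 0.0 (shut) to 1.0 (fully open); "grasp_force": force on a finger pad.
Only numpy, scipy, OpenCV 4.12 (cv2) and the standard library are available. Lean on these libraries where they do the work, as an engineer would, in place of code of your own. Each camera call takes 0.05 s, during which the arm holds its last target. There are 200 camera calls.

## Task

Press the steel pedal beside the coffee-capsule drawer so that the drawer springs out, and have your other fingertip standing in front of the drawer to catch it before it runs into the striped beaker, leaving it open by a centimetre or more. Then let the pedal come back up, and finish while your finger still holds the drawer there, partly open. Nothing is gripped or lifted, and the beaker and the two jars stay where they stand.

Things in the scene. Friction and masses are not known exactly. Their poses are not given: they have to be found in the camera images.
- capsule_box: Fixed wooden box, 150 deep x 90 wide x 85 mm high, with a drawer. Origin: on the worktop, middle of its front edge. -x points out of the front (the way the drawer springs), z up; it fills x 0 to 150, y -45 to 45 mm. A low plinth (34 mm high; x -67 to 30, y -86 to -45 mm) at its -y side reaches forward and carries the pedal.
- drawer: Drawer; shut, its origin and axes are the box's; out by d, its origin lies d along the box's -x. Pale front panel 68 mm wide, 13 to 77 mm above the worktop, outer face at own x = -12 mm. Latched until the pedal is 5 mm down; then a spring (2 to 4 N, along all of its 120 mm travel) shoots it out at 0.2 to 0.3 m/s until something stops it.
- drawer_face (a point): Middle of the outer face of the drawer's front panel, 45 mm above the worktop; moves with the drawer.
- pedal_top (a point): Middle of the pedal's top face, 45 mm above the worktop when up. The pedal is a flat ribbed steel plate, 32 mm (along the box's x) x 26 mm (along y), at x = -45, y = -68 mm in the capsule box's frame, that is beside and in front of the drawer's front panel.
- pedal (a joint): How far the pedal is pressed down, 0 (up) to 0.008 m (fully down); it frees the drawer at about 0.005. Spring: 2.4 N to start, 5.6 N fully down, and it rises again when let go.
- striped_beaker: Striped enamel beaker, 69 mm across, 85 mm high, loose, standing upright in the drawer's way, its near side 90 to 112 mm from the shut drawer's face. Origin: centre of its underside.
- honey_jar: Honey jar with a screw lid, 65 mm across, 100 mm high, loose bystander beyond the beaker. Origin: centre of its underside.
- spice_jar: Spice jar with a tall cap, 46 mm across, 106 mm high, loose bystander beyond the beaker. Origin: centre of its underside.
Things that resemble listed ones, but are neither listed nor needed, are in the scene too. Leave any blue or purple look-alike of the striped_beaker alone.

How it is judged (in metres and radians):
On the way:
1. the drawer has sprung out by 10 to 80 mm and is caught by a finger (x of drawer in the frame of capsule_box between -0.08 and -0.01 m and contact force between the fingers and drawer above 0.5 N), for 0.1 s.
At the end, for the whole second after the job is handed in: The drawer stands still, 10 to 80 mm out, pressing on a finger with more than 0.5 N; the pedal is up again (within 1.5 mm); the beaker stands upright, and it and both jars are within 10 mm of where they stood (all of step 1 and linear speed of drawer below 0.01 m/s and value of joint pedal below 0.0015 m and distance of each of striped_beaker, honey_jar, spice_jar from where it was at the start of the episode below 0.01 m and angle between striped_beaker's own z axis and vertical below 0.1 rad); the arm keeps its last pose, push and grip.
It fails at once if the drawer runs into the beaker (contact force between drawer and striped_beaker above 0.2 N).
It fails at once if the beaker or a jar is pushed, carried or lifted more than 10 mm (distance of any of striped_beaker, honey_jar, spice_jar from where it was at the start of the episode above 0.01 m).
It also fails if it takes over 32 s, if anything falls off the work surface, if the arm or the gripper's body presses on something with over 40 N, if the wrist force passes 120 N, or if a joint passes its speed limit or range.

## Working session

There is one attempt and no reset: what is moved stays moved. The work goes in short steps, Python scripts to look and compute and a tool call to move; the robot and the scene stay as the last step left them, time stands still between calls to the robot, and variables do not carry over. Pictures are saved under pics/ and viewed, at most 10 in all, crops included, and the job is handed in when it is done.

Besides the shell and the picture viewer there is one more tool, called by a JSON object that holds its "method" and its "body", one argument or row to a line. step_arm: Moves the arm, as the interface text tells. Scaled input: -1 to 1 covers 0.3 m each way for a shift and 45 degrees each way for a turn. Its arguments: {"type":"object","properties":{"steps":{"type":"array"}},"required":["steps"]}

```bash
mkdir -p pics
cat > h.py <<'E'
from rig import *
import numpy as np, cv2
def snap(n,f):
    c=capture(n); cv2.imwrite('pics/'+f,c['image'][:,:,::-1]); return c
def K(c):
    f=210/np.tan(np.radians(c['vertical_fov'])/2); return np.array([[f,0,c['cx']],[0,f,c['cy']],[0,0,1.]]),np.array([c['k1'],0,0,0,0])
def proj(c,P):
    k,d=K(c); T=np.linalg.inv(np.array(c['world_from_camera'])); r,_=cv2.Rodrigues(T[:3,:3])
    return cv2.projectPoints(np.array(P,float).reshape(-1,1,3),r,T[:3,3],k,d)[0].reshape(-1,2)
def ray(c,uv,z):
    k,d=K(c); p=cv2.undistortPoints(np.array(uv,float).reshape(-1,1,2),k,d).reshape(-1,2)
    T=np.array(c['world_from_camera']); v=np.c_[p,np.ones(len(p))]@T[:3,:3].T; o=T[:3,3]
    return o+v*((z-o[2])/v[:,2])[:,None]
E
python3 - <<'E'
from h import *
import pickle
s=read_state(); print(s['time_s'],s['tcp_rot'],s['position'])
C={n:snap(n,n+'1.png') for n in('scene','top')}
pickle.dump(C,open('c.pkl','wb'))
for n in C: print(n,np.array(C[n]['world_from_camera']).round(3).tolist(),C[n]['vertical_fov'],C[n]['k1'])
E
```

```text
0.0 [[-8.96131269e-01  4.43787138e-01 -1.31346475e-03]
 [ 4.43788912e-01  8.96129590e-01 -1.77757378e-03]
 [ 3.88170250e-04 -2.17584054e-03 -9.99997558e-01]] [0.27691729 0.5595219  0.24656846]
scene [[0.718, -0.512, 0.472, 0.131], [-0.696, -0.536, 0.478, -0.46], [0.009, -0.671, -0.741, 0.704], [0.0, 0.0, 0.0, 1.0]] 49.2834013331256 -0.13577021224498956
top [[0.011, -0.99, 0.139, 0.433], [-1.0, -0.01, 0.005, -0.078], [-0.004, -0.139, -0.99, 0.983], [0.0, 0.0, 0.0, 1.0]] 44.94103005037335 0.03672415810774579
```

View pics/scene1.png

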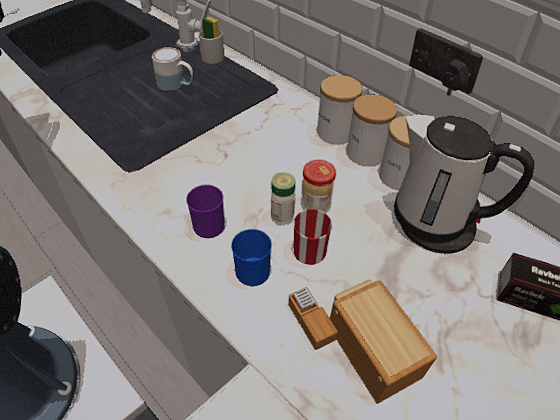

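View pics/top1.png

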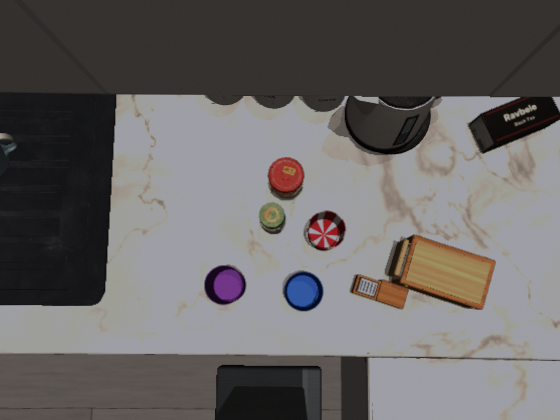

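The scene view shows the box at about (385,340), the pedal at (303,298) and the striped beaker at (312,237). In the top view they are at (447,272), (368,288) and (325,231). I'll enlarge both views to get the corners.

Run:
```python
import cv2,numpy as np
a=cv2.imread('pics/top1.png')[205:315,290:500]; b=cv2.imread('pics/scene1.png')[200:405,280:440]
A=cv2.resize(a,(780,409),interpolation=2); print(780/210)
cv2.imwrite('pics/topz.png',A)
cv2.imwrite('pics/scz.png',cv2.resize(b,(468,600),interpolation=2))
```

```text
3.7142857142857144
```

View pics/topz.png

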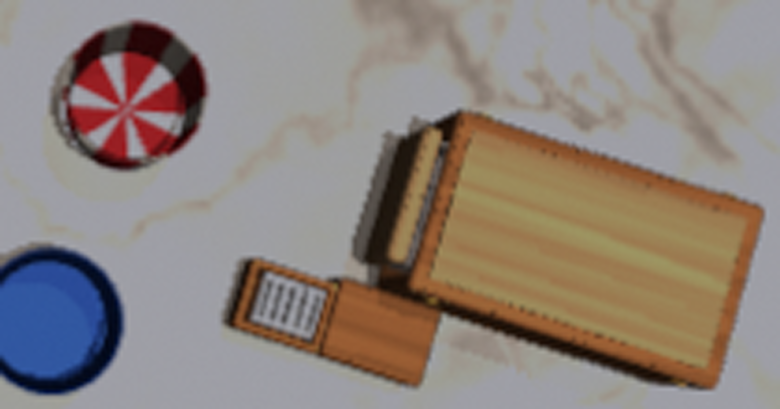

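View pics/scz.png

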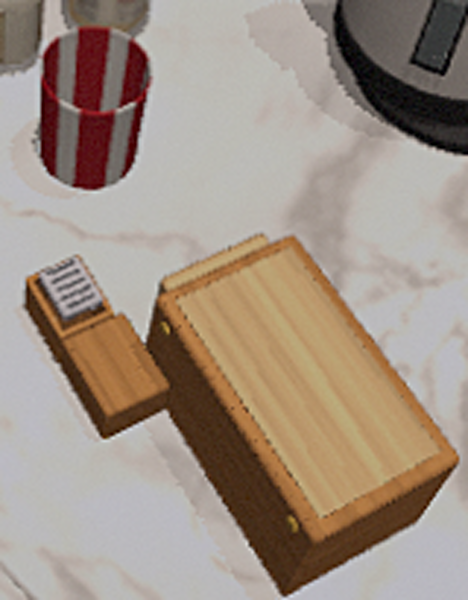

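The crops show the four corners of the box top, the pedal plate and the beaker in both views. Next I'll fit the box pose to both views.

```bash
cat > fit.py <<'E'
from h import *
import pickle
from scipy.optimize import least_squares
C=pickle.load(open('c.pkl','rb'))
t=np.array([[462,112],[763,210],[715,388],[412,290],[288,305]])/3.714+[290,205]
s=np.array([[300,237],[460,460],[315,543],[158,303],[72,288]])/2.926+[280,200]
B=np.array([[0,45,85],[150,45,85],[150,-45,85],[0,-45,85],[-45,-68,45]])/1000
def W(p,b): 
    c,q=np.cos(p[2]),np.sin(p[2]); R=np.array([[c,-q,0],[q,c,0],[0,0,1]]); return np.array(b)@R.T+[p[0],p[1],0]
f=lambda p:np.r_[(proj(C['top'],W(p,B))-t).ravel(),(proj(C['scene'],W(p,B))-s).ravel()]
r=least_squares(f,[.45,-.3,-1.7],loss='soft_l1'); p=r.x
if __name__=='__main__':
    print(p,np.degrees(p[2])); print(f(p).reshape(-1,2).round(1).tolist())
    print('pedal',W(p,[[-.045,-.068,.045]]),ray(C['top'],t[4:],.045),ray(C['scene'],s[4:],.045))
    print('corners',ray(C['top'],t[:4],.085).round(3).tolist(),ray(C['scene'],s[:4],.085).round(3).tolist())
    print('face',W(p,[[-.012,0,.045]]))
    bk=ray(C['top'],np.array([[131,95]])/3.714+[290,205],.085)
    bs=ray(C['scene'],np.array([[95,70]])/2.926+[280,200],.085)
    print('beaker rim',bk,bs)
    c,q=np.cos(p[2]),np.sin(p[2])
    for b in(bk,bs): d=b[0,:2]-p[:2]; print('in box',d@[c,q],d@[-q,c])
    g=ray(C['top'],[[303,291],[225,285],[272,217],[286,177]],.085); print('others',g.round(3).tolist())
    for b in g: d=b[:2]-p[:2]; print('in box',d@[c,q],d@[-q,c])
E
python3 fit.py
```

```text
[ 0.48879735 -0.28163935 -1.8841126 ] -107.95170029465595
[[0.7, -0.5], [2.4, 0.2], [1.5, 1.8], [-0.6, 0.1], [0.9, 0.4], [-1.6, -2.1], [1.5, -0.1], [0.1, -0.0], [-1.2, -2.7], [-0.2, -1.3]]
pedal [[ 0.4379775  -0.21787147  0.045     ]] [[ 0.43866039 -0.21627326  0.045     ]] [[ 0.43644156 -0.21981616  0.045     ]]
corners [[0.531, -0.294, 0.085], [0.486, -0.434, 0.085], [0.403, -0.408, 0.085], [0.446, -0.269, 0.085]] [[0.53, -0.3, 0.085], [0.484, -0.437, 0.085], [0.4, -0.41, 0.085], [0.444, -0.272, 0.085]]
face [[ 0.49249593 -0.27022355  0.045     ]]
beaker rim [[ 0.53719765 -0.13646776  0.085     ]] [[ 0.5360695  -0.14095266  0.085     ]]
in box -0.153021854306202 0.00129993120431501
in box -0.14840758790275932 0.0016090114663610514
others [[0.43, -0.098, 0.085], [0.439, 0.039, 0.085], [0.561, -0.041, 0.085], [0.634, -0.065, 0.085]]
in box -0.1571259594126603 -0.11226578218859493
in box -0.29004050995361397 -0.14583648203845687
in box -0.25081944468651896 -0.005718301949788188
in box -0.25039511298372247 0.07141758639878457
```

```bash
cat > mv.py <<'E'
import sys; from fit import *
from scipy.spatial.transform import Rotation as Ro
def to(P,yaw,fr=1.,Pc=None):
    s=read_state(); R=np.array(s['tcp_rot']); y=np.radians(yaw)  # yaw: world angle of tool y
    ty=np.array([np.cos(y),np.sin(y),0]); z=np.array([0,0,-1.]); T=np.c_[np.cross(ty,z),ty,z]
    d=R.T@(np.array(P)-s['position']); w=Ro.from_matrix(R.T@T).as_rotvec(degrees=True)
    print(s['time_s'],np.round(s['position'],4),'shift',(d/.3).round(3),'turn',(w/45).round(3),'open',s['opening'],np.round(s['force'],1))
E
python3 - <<'E'
from mv import *
print(W(p,[[-.045,-.026,.2]]))
to([.43,.30,.25],23)
E
```

```text
[[ 0.4779328 -0.2308165  0.2      ]]
0.1 [0.277  0.5596 0.2467] shift [-0.841 -0.549 -0.01 ] turn [-0.003  0.     0.903] open 0.9996823306281496 [-0.4  0.6  0.1]
```

{"method": "step_arm", "body": {
  "steps": [
    [-0.84,-0.55,0,0,0,0.9,-0.6],
    [-0.84,-0.55,0,0,0,0.9,-0.6],
    [-0.84,-0.55,0,0,0,0.9,-0.6],
    [-0.84,-0.55,0,0,0,0.9,-0.6],
    [-0.84,-0.55,0,0,0,0.9,-0.6],
    [-0.84,-0.55,0,0,0,0.9,-0.6],
    [-0.84,-0.55,0,0,0,0.9,-0.6],
    [-0.84,-0.55,0,0,0,0.9,-0.6]
  ]
}}

```text
time_s: 0.77
position: [0.4326, 0.2958, 0.2473]
tcp_rot: [[-0.389, 0.921, 0.001], [0.921, 0.389, -0.002], [-0.003, -0.0, -1.0]]
force: [-0.4, 0.1, 0.2]
opening: 0.803
grasp_force: 0.0
```

```bash
python3 -c "
from mv import *
to([.47,.02,.25],-17.95)"
```

```text
0.7667 [0.4326 0.2958 0.2473] shift [-0.895 -0.243 -0.007] turn [0.001 0.003 0.907] open 0.8030672058084625 [-0.4  0.1  0.2]
```

{"method": "step_arm", "body": {
  "steps": [
    [-0.9,-0.24,0,0,0,0.91,-0.6],
    [-0.9,-0.24,0,0,0,0.91,-0.6],
    [-0.9,-0.24,0,0,0,0.91,-0.6],
    [-0.9,-0.24,0,0,0,0.91,-0.6],
    [-0.9,-0.24,0,0,0,0.91,-0.6],
    [-0.9,-0.24,0,0,0,0.91,-0.6],
    [-0.9,-0.24,0,0,0,0.91,-0.6],
    [-0.9,-0.24,0,0,0,0.91,-0.6]
  ]
}}

```text
time_s: 1.43
position: [0.4715, 0.0192, 0.2476]
tcp_rot: [[0.311, 0.95, 0.002], [0.95, -0.311, -0.002], [-0.002, 0.002, -1.0]]
force: [-0.1, -0.3, -0.3]
opening: 0.798
grasp_force: 0.0
```

```bash
python3 -c "
from mv import *
to([.478,-.231,.2],-17.95)"
```

```text
1.4333 [0.4715 0.0192 0.2476] shift [-0.786  0.279  0.161] turn [ 0.003  0.002 -0.004] open 0.797525763272505 [-0.1 -0.3 -0.3]
```

{"method": "step_arm", "body": {
  "steps": [
    [-0.79,0.28,0.16,0,0,0,-0.6],
    [-0.79,0.28,0.16,0,0,0,-0.6],
    [-0.79,0.28,0.16,0,0,0,-0.6],
    [-0.79,0.28,0.16,0,0,0,-0.6],
    [-0.79,0.28,0.16,0,0,0,-0.6],
    [-0.79,0.28,0.16,0,0,0,-0.6],
    [-0.79,0.28,0.16,0,0,0,-0.6],
    [-0.79,0.28,0.16,0,0,0,-0.6]
  ]
}}

```text
time_s: 2.1
position: [0.4777, -0.2294, 0.1986]
tcp_rot: [[0.309, 0.951, -0.0], [0.951, -0.309, 0.001], [0.0, -0.001, -1.0]]
force: [-0.2, 0.3, -0.2]
opening: 0.803
grasp_force: 0.0
```

Run:
```python
from mv import *
to([.478,-.231,.10],-17.95)
s=read_state(); T=np.eye(4); T[:3,:3]=s['tcp_rot']; T[:3,3]=s['position']
c=snap('wrist','w1.png'); c['world_from_camera']=T@np.array(c['T_tool_cam']); c.pop('image')
pickle.dump(c,open('w.pkl','wb'))
im=cv2.imread('pics/w1.png')
for b,col in((B,(0,255,0)),([[-.012,-.034,.077],[-.012,.034,.077],[-.061,-.081,.045],[-.061,-.055,.045],[-.029,-.055,.045],[-.029,-.081,.045]],(255,255,0))):
    for u in proj(c,W(p,b)):
        if abs(u).max()<1000: cv2.circle(im,tuple(int(x) for x in u),3,col,1)
tt=np.array([[0,-.0423,.025],[0,.0423,.025]]); 
for u in proj(c,tt@T[:3,:3].T+T[:3,3]): cv2.circle(im,tuple(int(x) for x in u),4,(0,0,255),1)
cv2.imwrite('pics/w1o.png',im)
```

```text
2.1 [ 0.4777 -0.2294  0.1986] shift [-0.005  0.003  0.329] turn [-0.001 -0.001 -0.001] open 0.8028848923626393 [-0.2  0.3 -0.2]
```

View pics/w1o.png

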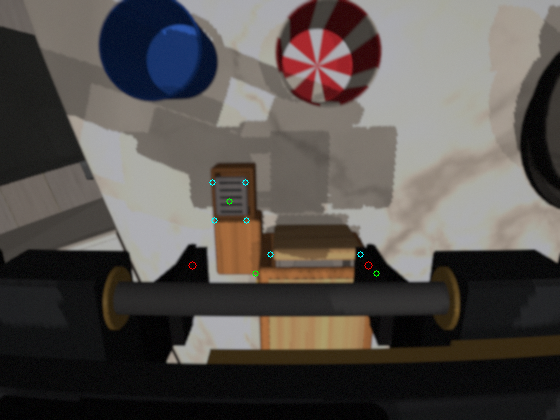

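The overlay agrees to about 2 mm (pedal seen at (232,198)), and the arm already sits on the right side of that offset, so I can descend.

{"method": "step_arm", "body": {
  "steps": [
    [0.0,0.005,0.2,0,0,0,-0.6],
    [0.0,0.005,0.3,0,0,0,-0.6],
    [0.0,0.005,0.36,0,0,0,-0.6],
    [0.0,0.005,0.395,0,0,0,-0.6],
    [0.0,0.005,0.395,0,0,0,-0.6],
    [0.0,0.005,0.395,0,0,0,-0.6],
    [0.0,0.005,0.395,0,0,0,-0.6]
  ]
}}

```text
time_s: 2.73
position: [0.4801, -0.2278, 0.0827]
tcp_rot: [[0.304, 0.953, 0.002], [0.953, -0.304, -0.002], [-0.001, 0.003, -1.0]]
force: [0.7, -0.4, 0.7]
opening: 0.797
grasp_force: 0.0
```

Run:
```python
from mv import *
to(W(p,[[-.047,-.0255,.0625]])[0],-17.95)
snap('scene','s2.png'); im=cv2.imread('pics/s2.png')[170:380,230:470]; cv2.imwrite('pics/s2z.png',cv2.resize(im,(686,600),interpolation=2))
```

```text
2.7333 [ 0.4801 -0.2278  0.0827] shift [-0.005 -0.002  0.067] turn [0.004 0.001 0.005] open 0.7974012615638959 [ 0.7 -0.4  0.7]
```

View pics/s2z.png

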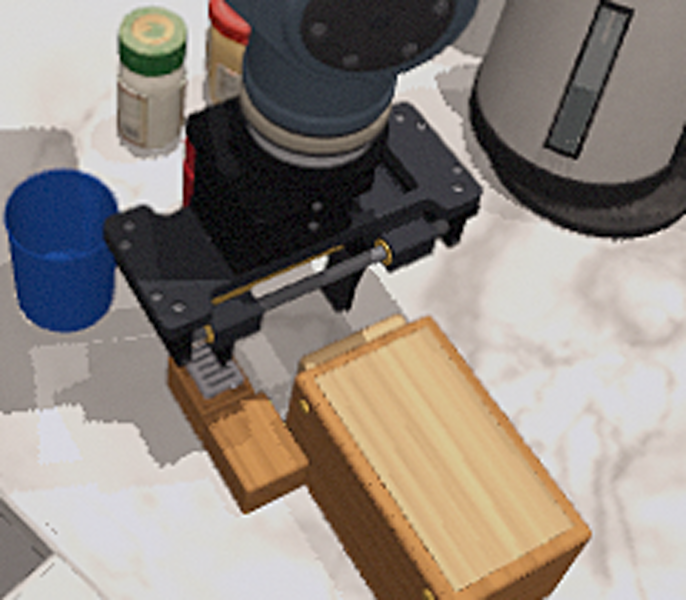

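The left finger hangs over the pedal (210,360) and the right one stands in front of the panel (345,300). Pressing now.

{"method": "step_arm", "body": {
  "steps": [
    [-0.005,0,0.03,0,0,0,-0.6],
    [-0.005,0,0.045,0,0,0,-0.6],
    [-0.005,0,0.055,0,0,0,-0.6],
    [-0.005,0,0.062,0,0,0,-0.6],
    [-0.005,0,0.066,0,0,0,-0.6],
    [-0.005,0,0.068,0,0,0,-0.6],
    [-0.005,0,0.068,0,0,0,-0.6],
    [-0.005,0,0.068,0,0,0,-0.6]
  ]
}}

```text
time_s: 3.45
position: [0.4795, -0.2301, 0.0623]
tcp_rot: [[0.305, 0.952, 0.002], [0.952, -0.305, -0.002], [-0.001, 0.003, -1.0]]
force: [1.9, 1.5, 12.5]
opening: 0.799
grasp_force: 9.3
```

Run:
```python
from mv import *
to(W(p,[[-.047,-.0255,.0625]])[0],-17.95)
s=read_state(); R=np.array(s['tcp_rot']); print('tool force',(R.T@s['force']).round(2),np.round(s['moment'],2))
snap('scene','s3.png'); im=cv2.imread('pics/s3.png')[170:380,230:470]; cv2.imwrite('pics/s3z.png',cv2.resize(im,(686,600),interpolation=2))
```

```text
3.45 [ 0.4795 -0.2301  0.0623] shift [ 0.003 -0.003 -0.001] turn [0.004 0.001 0.005] open 0.7986944149173503 [ 1.9  1.5 12.5]
tool force [  1.98   1.44 -12.53] [0.3  0.39 0.24]
```

View pics/s3z.png

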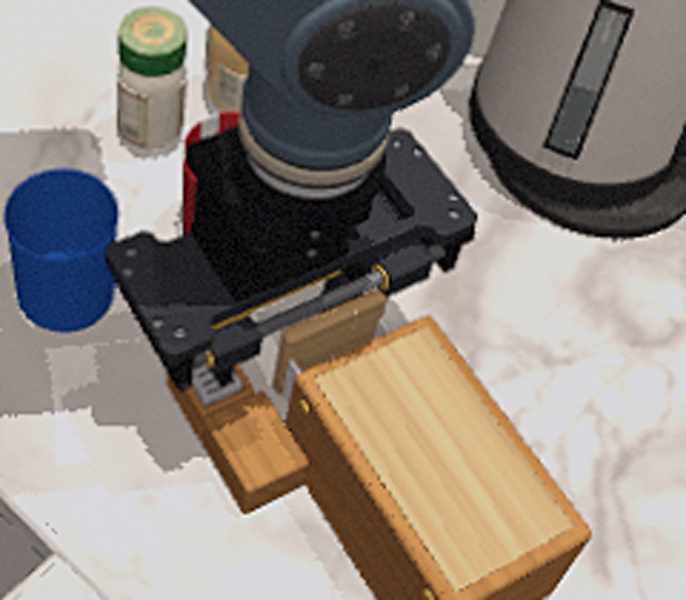

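The drawer has sprung out about 25 mm and rests on the finger at about (335,300), with roughly 2 N on it. Raising 13 mm lets the pedal up while the finger still overlaps the panel by about 27 mm.

{"method": "step_arm", "body": {
  "steps": [
    [0,0,-0.01,0,0,0,-0.6],
    [0,0,-0.02,0,0,0,-0.6],
    [0,0,-0.03,0,0,0,-0.6],
    [0,0,-0.04,0,0,0,-0.6],
    [0,0,-0.045,0,0,0,-0.6],
    [0,0,-0.045,0,0,0,-0.6],
    [0,0,-0.045,0,0,0,-0.6],
    [0,0,-0.045,0,0,0,-0.6]
  ]
}}

```text
time_s: 4.17
position: [0.4772, -0.2284, 0.0738]
tcp_rot: [[0.306, 0.952, -0.003], [0.952, -0.306, 0.002], [0.001, -0.003, -1.0]]
force: [-0.5, 4.5, 0.6]
opening: 0.8
grasp_force: 1.7
```

Run:
```python
from mv import *
import time
s=read_state(); R=np.array(s['tcp_rot']); print(s['time_s'],s['position'],'tool force',(R.T@s['force']).round(2),np.round(s['moment'],2))
snap('scene','s4.png'); im=cv2.imread('pics/s4.png')[170:380,230:470]; cv2.imwrite('pics/s4z.png',cv2.resize(im,(686,600),interpolation=2))
for i in range(3):
    capture('wrist'); s=read_state(); print((R.T@s['force']).round(2))
```

```text
4.1667 [ 0.47717413 -0.2283611   0.07379008] tool force [ 4.16 -1.89 -0.63] [0.52 0.16 0.18]
[ 3.13 -2.41 -0.42]
[ 3.45 -2.5  -0.98]
[ 3.4  -3.05  0.33]
```

View pics/s4z.png

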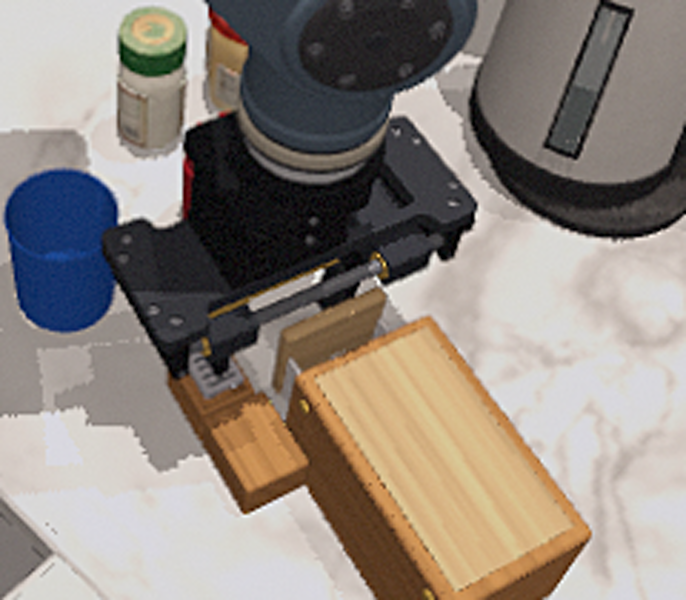

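The force along the tool has dropped to about 0, so the pedal is free. The drawer still presses on the finger with about 3.4 N, and nothing else has moved.

```bash
python3 -c "
from rig import *
print(hand_in())"
```

```text
the job is handed in; nothing more can be done
None
```

I pressed the pedal, caught the drawer about 25 mm out, let the pedal back up, and handed the job in at about 4.4 s with the finger still holding the drawer at roughly 3.4 N. No verdict came back.

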